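# Sort brushes and stone into the trays under the wire shelf

## Task

Tidy the carving bench: lay both bristle brushes in the blue tray, side by side, and the sharpening stone in the red tray, each lengthwise, right way up and flat on the tray's cork lining. The trays stand under a low wire shelf: reach in under its front edge without knocking it. Set everything down gently, neither dropping it nor pressing it hard into the tray, and leave the red tin, the wax disc and the pencil where they lie.

Things in the scene. Friction and masses are not known exactly. Their poses are not given: they have to be found in the camera images.
- brush_dark: bench brush without handle: dark wooden block 150 x 38 x 22 mm on top of black stiff bristles (136 x 32 x 20 mm, rigid), 42 mm high in all, about 0.14 kg. Starts on the bench, bristles down, to the robot's right. Origin: centre of its underside; x along its length, z up through the block. Grip the block, 20 to 42 mm above the origin, across y (38 mm)
- brush_pale: the same brush in pale wood with white bristles; same size and axes as brush_dark
- stone: sharpening stone, a two-layer block 150 x 42 x 30 mm (grey below, orange-brown above), about 0.38 kg. Starts flat on the bench to the robot's right. Origin: centre of its underside; x along its length, z up
- tray_blue: open blue tray, fixed, for brushes: 200 (x) x 180 (y) x 52 mm high, walls 5 mm. Origin: centre of its underside, on the bench; x lengthwise, away from the robot, z up. Inside is a firm flat cork lining over the whole floor; its top is anywhere from 6 to 40 mm above the origin, differs between trays, and is not reported: feel or see it
- tray_red: open red tray, fixed, for stones: same size, axes and kind of cork lining as tray_blue. It stands beside the blue one, 190 mm from centre to centre, either left or right
- shelf: fixed wire shelf over both trays: 8 mm wires along y (-215 to 215 mm) at x = -50, 0, 45, 90, 125 mm, underside 255 mm above the bench, 10 mm legs at its ends at x = 50 and 125 mm. Origin: on the bench midway between the tray centres; x away from the robot, z up, yaw as the trays. A hand pointing straight down at a tray hits the front wire; one leaning back to the robot 20 to 45 degrees passes
- tin: bystander: flat tin with a red lid, 88 x 123 x 34 mm, on the bench beyond the brushes. Origin: centre of its underside
- wax: bystander: blue wax disc, 48 mm across, 14 mm high, in front of the trays. Origin: centre of its underside
- pencil: bystander: flat green pencil, 150 x 11 x 8 mm, in front and to the left of the trays. Origin: centre of its underside; x along its length

How it is judged (in metres and radians):
At the end, for the whole second after the job is handed in: Both brushes are in the blue tray and the stone in the red one: each origin within 24 mm lengthwise (tray x) and 68 mm crosswise (tray y) of the tray's origin and less than 44 mm above it (on the cork, not on the rim or on another thing), upright within 0.06 rad, at rest (x of brush_dark in the frame of tray_blue between -0.024 and 0.024 m and y of brush_dark in the frame of tray_blue between -0.068 and 0.068 m and z of each of brush_dark, brush_pale in the frame of tray_blue below 0.044 m and angle between each of brush_dark, brush_pale, stone's own z axis and vertical below 0.06 rad and linear speed of each of brush_dark, brush_pale, stone below 0.02 m/s and x of brush_pale in the frame of tray_blue between -0.024 and 0.024 m and y of brush_pale in the frame of tray_blue between -0.068 and 0.068 m and x of stone in the frame of tray_red between -0.024 and 0.024 m and y of stone in the frame of tray_red between -0.068 and 0.068 m and z of stone in the frame of tray_red below 0.044 m); the robot touches nothing.
It fails at once if a brush or the stone is dropped or thrown (faster than 0.4 m/s while not in the fingers) ((contact force between brush_dark and the fingers below 0.1 N and linear speed of brush_dark above 0.4 m/s) or (contact force between brush_pale and the fingers below 0.1 N and linear speed of brush_pale above 0.4 m/s) or (contact force between stone and the fingers below 0.1 N and linear speed of stone above 0.4 m/s)).
It fails at once if a brush or the stone is pressed against a tray or its lining with more than 90 N (contact force between any of brush_dark, brush_pale, stone and tray_blue above 90 N or contact force between any of brush_dark, brush_pale, stone and tray_red above 90 N).
It fails at once if the wire shelf is knocked with more than 15 N (contact force between shelf and anything else above 15 N).
It fails at once if the tin, wax disc or pencil is moved by more than 25 mm (distance of any of tin, wax, pencil from where it was at the start of the episode above 0.025 m).
It also fails if it takes over 72 s, if anything falls off the work surface, if the arm or the gripper's body presses on something with over 40 N, if the wrist force passes 120 N, or if a joint passes its speed limit or range.

## Robot

A 6-joint arm with a two-finger parallel gripper is mounted at the origin on the work surface. World frame = base frame: x ahead of the robot, y to its left, z up, the work surface at z = 0. Lengths are in m, angles in degrees, forces in N, time in s.
With the tool pointing down it reaches from about 0.25 to 0.725 m from the base axis. Payload 4 kg.
Tool frame: the origin (TCP) lies at the very end of the fingers, on their centre line; the grasp point (between the pads) lies 19 mm behind it (pinch_z is the z of the grasp point in the tool frame, in m); z points along the fingers, y is the line along which they close (so a half turn about z gives the same grasp; the last joint's range is limited). The gripper opens to 85 mm and grips with 20 to 120 N. Pads are 22 mm wide; open, the fingers measure 114 mm over their backs; the gripper's body (76 mm by 85 mm) begins 54 mm behind the grasp point. The pads swing forward as they close: fully open they stand 13 mm farther back than shut.
Start: joints at [71.047, 13.785, 0.286, 76.501, 0, 90], TCP at [0.162, 0.473, 0.231] pointing down, gripper open.
Joint ranges: [-155.79, 155.79], [-60.16, 107.12], [-62.33, 73.08], [-114, 123.19], [-81.49, 82.49], [-180, 180]. Speed limits (degrees/s): [159.86, 159.86, 180, 180, 180, 180].

## Interface

Orientations are given as [roll, pitch, yaw] about the fixed x, y, z axes, in that order (R = Rz(yaw) Ry(pitch) Rx(roll)).
In Python, from plant import observe, get_image, get_calibration, job_done, pinch_z gives the robot as it stands. The module is installed in compiled form; this text tells all that it offers.
- The arm moves only by the tool step_arm, never from a script. Its argument "rows" is a list of rows, each a list of 3 entries, a list of its own where there are three numbers: the turn, a rotation vector about the tool's x, y, z normalised to -1 to 1, where 1 is 2 pi rad, then the shift along the tool's x, y, z normalised to -1 to 1, where 1 is 0.25 m, then the opening, from 0 (shut) to 1 (fully open). A call has exactly 10 rows; each row is the pose to reach, as a shift and turn from the pose commanded when the call began, along the tool's axes at that moment, turning the shorter way round; what a row does not reach only later rows make up. A row lasts 1/12 s, in which the tool goes at most 41.7 mm and 7.16 degrees, less where a joint would pass 70% of its speed; a pose out of reach is approached as far as the arm can. A call with a number of a shift or a turn outside -1 to 1 is refused whole. A call with a gripper value outside its range is refused whole. The fingers move at their own pace and stop on an object; the grip force is fixed at half the most. Time passes only in rows, so rows that repeat a pose let the fingers close, or fill a call up. It gives the time, the measured TCP pose, the force, the opening and the grip force at its end, in the units of the state.
- observe(): the state, without advancing time (a new reading comes with each control period).
- get_image(name): name is "side" or "top" or "wrist"; returns the picture (384x512x3 uint8, red, green, blue); there is no depth.
- get_calibration(name): a dict with "intrinsics" (3x3 intrinsics, pixels), "rvec" (rotation vector, rad) and "tvec" (3), from world to camera coordinates, as OpenCV has them. Camera axes: x right, y down, z forward; pixel columns grow to the right and rows downward; lengths in m; the calibration is good to about 2 mm. A picture is of the moment at which its call begins: read the wrist's pose just before it. get_calibration takes no time and is no camera call; for the wrist camera it gives the pose at the moment of the call.
- job_done(): hands the job in; it is judged then, once.
The state is a dict: "clock": time; "joint_pos": joint angles; "qd": joint speeds; "joint_torque": joint torques, N m; "tcp_pos": TCP position; "ee_rot": TCP orientation; "contact_force": force on the tool from outside, world axes, zero at the start; "ft_torque": the same for the moment, N m; "width": finger opening in m; "gripper_force": force on a finger pad.
Only numpy, scipy, OpenCV 4.12 (cv2) and the standard library are available. Lean on these libraries where they do the work, as an engineer would, in place of code of your own. Each camera call takes 0.05 s, during which the arm holds its last target. There are 200 camera calls.

## Working session

There is one attempt and no reset: what is moved stays moved. The work goes in short steps, Python scripts to look and compute and a tool call to move; the robot and the scene stay as the last step left them, time stands still between calls to the robot, and variables do not carry over. Pictures are saved under pics/ and viewed, at most 10 in all, crops included, and the job is handed in when it is done.

Besides the shell and the picture viewer there is one more tool, called after "Emit:" as name(argument=value, ...) on one line, values as JSON. step_arm: Moves the arm, as the interface text tells. Its arguments: {"type":"object","properties":{"rows":{"type":"array","items":{"type":"array"}}},"required":["rows"]}

```bash
mkdir -p pics
python3 - <<'E'
from plant import *
import cv2,numpy as np
ims=[]
for n in("top","side"):
    im=get_image(n); np.save(f"pics/{n}0.npy",im); cv2.imwrite(f"pics/{n}0.png",im[...,::-1])
    c=get_calibration(n); print(n,c["intrinsics"].tolist(),c["rvec"],c["tvec"]); R=cv2.Rodrigues(np.array(c["rvec"],float))[0]; print("pos",-R.T@np.array(c["tvec"]),R[2])
print(observe(),pinch_z)
E
```

```text
top [[347.9590217397387, 0.0, 255.01377489778358], [0.0, 347.9590217397387, 193.87861054977404], [0.0, 0.0, 1.0]] [ 2.16489194 -2.12588596  0.1590907 ] [-0.00584211  0.55286368  0.98026234]
pos [0.40326111 0.00383436 1.05070092] [ 1.46541119e-01  3.67729415e-04 -9.89204511e-01]
side [[425.2312660111138, 0.0, 258.9190629990253], [0.0, 425.2312660111138, 192.83180274565444], [0.0, 0.0, 1.0]] [ 2.17035119 -0.41648611  0.24400444] [-0.54867375  0.14281705  0.89974857]
pos [ 0.24780144 -0.79850718  0.65724258] [ 0.32100918  0.74252602 -0.58788452]
{'clock': 0.1, 'joint_pos': array([ 7.10477025e+01,  1.38266196e+01,  2.22084927e-01,  7.64992481e+01,
       -1.61246125e-04,  9.00014467e+01]), 'qd': array([-0.04500273, -0.15152891,  0.18091004,  0.02774092,  0.11041954,
       -0.01771706]), 'joint_torque': array([-7.54516441e-04, -3.73138368e+01,  2.53009397e+01,  1.08430570e-02,
       -6.61251943e-05,  1.35065864e-05]), 'tcp_pos': array([0.16221504, 0.4723813 , 0.23051729]), 'ee_rot': array([-1.79896217e+02,  1.63866389e-04,  1.61046256e+02]), 'contact_force': array([-0.51545278,  0.60797195, -0.28529266]), 'ft_torque': array([-0.00159769, -0.00124458, -0.03487851]), 'gripper_force': 0.0, 'width': 0.08560611603574218} -0.0187
```

View pics/top0.png

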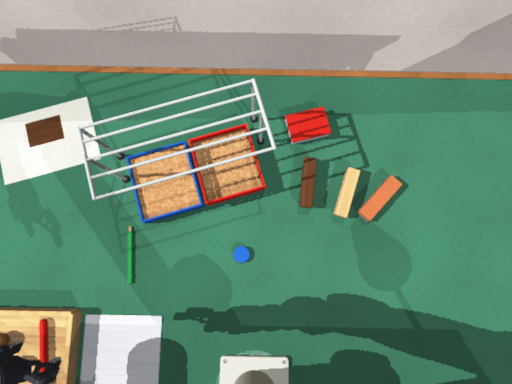

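View pics/side0.png

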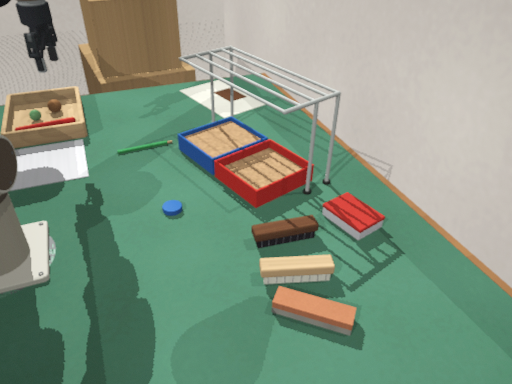

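The top view shows blue tray at about (166,182) and red tray at (227,164). The dark brush is at (308,183), the pale brush at (348,192), the stone at (381,199), the tin at (308,125), the wax at (242,254) and the pencil at (130,255). The side view shows the same layout, with the tray interiors and cork visible.

```bash
cat > h.py <<'E'
import numpy as np,cv2
from plant import *
from scipy.spatial.transform import Rotation as Ro
def cam(n):
    c=get_calibration(n);return np.array(c["intrinsics"]),cv2.Rodrigues(np.array(c["rvec"],float))[0],np.array(c["tvec"],float).ravel()
def plane(uv,z,c):
    K,R,t=c; p=np.atleast_2d(uv).astype(float); d=np.c_[p,np.ones(len(p))]@np.linalg.inv(K).T@R
    o=-R.T@t; return (o+d*((z-o[2])/d[:,2])[:,None])[:,:2]
def proj(P,c):
    K,R,t=c;q=(np.atleast_2d(P)@R.T+t)@K.T;return q[:,:2]/q[:,2:]
def big(m):
    n,l,s,_=cv2.connectedComponentsWithStats(m.astype(np.uint8)); return l==1+np.argmax(s[1:,4])
E
python3 - <<'E'
from h import *
ct,cs=cam("top"),cam("side")
T=np.load("pics/top0.npy"); S=np.load("pics/side0.npy")
hsv=cv2.cvtColor(T,cv2.COLOR_RGB2HSV).astype(int)
for n,(u,v) in dict(dark=(308,183),pale=(348,192),stone=(381,199),tin=(308,125),red=(250,190),blue=(175,214)).items(): print(n,hsv[v,u],T[v,u],end=' ')
print()
H,Sa,V=hsv[...,0],hsv[...,1],hsv[...,2]
def roi(m,u0,v0,u1,v1):
    o=np.zeros_like(m);o[v0:v1,u0:u1]=m[v0:v1,u0:u1];return big(o)
notgreen=~((H>60)&(H<100)&(Sa>80))
obj=dict(dark=(roi(notgreen&((H<20)|(H>165))&(Sa>60),290,150,325,215),.042),pale=(roi(notgreen&(H>12)&(H<35)&(V>110),325,155,368,225),.042),stone=(roi(notgreen&(H<16)&(Sa>120),350,165,410,230),.030))
for n,(m,z) in obj.items():
    v,u=np.nonzero(m); c=cv2.findContours(m.astype(np.uint8),0,1)[0][0][:,0]
    w=plane(c,z,ct); r=cv2.minAreaRect((w*1000).astype(np.float32)); print(n,m.sum(),np.round(r[0],1),np.round(r[1],1),round(r[2],1),np.round(cv2.boxPoints(r)).tolist())
for n,m,b in (("red",((H<6)|(H>174))&(Sa>150)&(V>60),(180,120,275,210)),("blue",(H>105)&(H<130)&(Sa>120),(120,130,212,230))):
    o=np.zeros_like(m);u0,v0,u1,v1=b;o[v0:v1,u0:u1]=m[v0:v1,u0:u1]
    v,u=np.nonzero(o); w=plane(np.c_[u,v],.052,ct); r=cv2.minAreaRect((w*1000).astype(np.float32)); print(n,o.sum(),np.round(r[0],1),np.round(r[1],1),round(r[2],1),np.round(cv2.boxPoints(r)).tolist())
a=cv2.resize(T[110:235,110:280],None,fx=3.5,fy=3.5,interpolation=2); b=cv2.resize(S[105:210,165:325],None,fx=3.7,fy=3.7,interpolation=2)
cv2.imwrite("pics/crop.png",cv2.resize(np.vstack([cv2.resize(a,(595,300)) if 0 else b[:, :595] ,]),None,fx=1,fy=1)[...,::-1])
cv2.imwrite("pics/cropt.png",a[...,::-1])
E
```

```text
dark [ 10 152 116] [116  71  47] pale [ 21 103 245] [245 214 146] stone [ 10 158 236] [236 139  90] tin [  2 215 234] [234  47  37] red [  1 218 230] [230  38  33] blue [108 209 111] [ 20  55 111] 
dark 631 [ 591.6 -150.4] [ 38.  148.7] 84.3 [[516.0, -162.0], [664.0, -177.0], [668.0, -139.0], [520.0, -124.0]]
pale 738 [ 564.2 -264.7] [ 42.9 151.7] 73.1 [[485.0, -263.0], [630.0, -307.0], [643.0, -266.0], [498.0, -222.0]]
stone 768 [ 550.6 -366.6] [ 45.  153.7] 47.8 [[479.0, -332.0], [592.0, -435.0], [623.0, -402.0], [509.0, -298.0]]
red 821 [639.9  90.4] [207.7 182.7] 17.4 [[514.0, 147.0], [568.0, -28.0], [766.0, 34.0], [712.0, 209.0]]
blue 684 [584.  269.4] [207.1 184.7] 17.2 [[458.0, 327.0], [512.0, 151.0], [710.0, 212.0], [656.0, 388.0]]
```

View pics/crop.png

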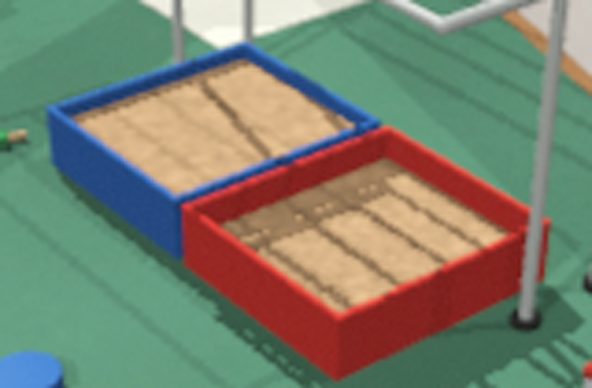

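The crop shows the cork in both trays: blue cork lies close under the rim, red cork lies deeper. I next sample the inner walls for the cork heights and compute the first moves.

```bash
cat >> h.py <<'E'
YAW=17.3; BLUE=np.array([.587,.270,0]); RED=np.array([.6435,.0915,0])
def loc(o,x,y,z):
    c,s=np.cos(np.radians(YAW)),np.sin(np.radians(YAW)); return o+np.array([c*x-s*y,s*x+c*y,z])
def rot(psi,th):
    a,t=np.radians([psi,th]); z=[np.sin(t)*np.cos(a),np.sin(t)*np.sin(a),-np.cos(t)]; y=[np.sin(a),-np.cos(a),0]
    return np.array([np.cross(y,z),y,z]).T
def pose(G,psi,th): R=rot(psi,th); return np.array(G)-R[:,2]*pinch_z,R   # TCP from grasp point
def now():
    s=observe(); return np.array(s["tcp_pos"]),Ro.from_euler("xyz",s["ee_rot"],degrees=True).as_matrix()
def seq(calls,start=None):
    p0,R0=start or now()
    for k,c in enumerate(calls):
        for (p,R) in c:
            t=Ro.from_matrix(R0.T@R).as_rotvec(); s=R0.T@(p-p0)
            print(k,"turn",np.round(t/2/np.pi,4).tolist(),"shift",np.round(s/.25,3).tolist(),"rows %.1f %.1f"%(np.linalg.norm(s)/.0417,np.degrees(np.linalg.norm(t))/7.16))
        p0,R0=c[-1]
def st():
    s=observe(); p,R=now(); print("t %.2f G"%s["clock"],np.round(p+R[:,2]*pinch_z,4),"psi %.1f th %.1f"%(np.degrees(np.arctan2(-R[0,1]*-1,-R[1,1])),np.degrees(np.arccos(-R[2,2]))),"q",np.round(s["joint_pos"]).tolist(),"F",np.round(s["contact_force"],1).tolist(),"w %.3f"%s["width"])
E
python3 - <<'E'
from h import *
S=np.load("pics/side0.npy").astype(int); cs=cam("side"); zs=np.arange(.004,.056,.002)
for n,o in(("blue",BLUE),("red",RED)):
    acc=[]
    for w in("left","far"):
      out=[]
      for z in zs:
        r=[]
        for a in np.linspace(-.07,.07,15) if w=="left" else np.linspace(-.04,.07,12):
            P=loc(o,a,.085,z) if w=="left" else loc(o,.095,a,z)
            u,v=np.round(proj(P,cs)[0]).astype(int); c=S[v,u]
            r.append((c[2]>c[0]) if n=="blue" else (c[1]<.5*c[0]))
        out.append(int(10*np.mean(r)))
      print(n,w,out)
R_,p_=None,now(); st()
K,R,t=cam("wrist"); p,Rt=now(); print("wristcam in tool",np.round(Rt.T@(-R.T@t-p),3))
D=[.592,-.150,.030]; hd=-5.7
pre=np.array(D)-.13*rot(hd,35)[:,2]
seq([[pose([.30,.27,.27],100,0)],[pose([.40,.06,.25],42,10)],[pose([.47,-.13,.22],hd,35)],[pose(pre,hd,35),pose(D,hd,35)]])
E
```

```text
blue left [1, 1, 1, 1, 1, 1, 0, 0, 0, 0, 0, 0, 0, 0, 0, 0, 0, 0, 6, 9, 10, 10, 10, 10, 10, 10]
blue far [0, 0, 1, 0, 1, 0, 0, 0, 0, 0, 0, 0, 0, 0, 0, 0, 0, 5, 10, 10, 10, 10, 10, 10, 10, 10]
red left [1, 1, 1, 1, 1, 1, 0, 0, 0, 0, 0, 3, 9, 10, 10, 10, 10, 10, 10, 10, 10, 10, 10, 10, 10, 10]
red far [0, 0, 0, 0, 0, 0, 0, 0, 0, 0, 0, 5, 10, 10, 10, 10, 10, 10, 10, 10, 10, 10, 10, 10, 10, 5]
t 0.10 G [0.1622 0.4724 0.2492] psi 161.0 th 0.1 q [71.0, 14.0, 0.0, 76.0, -0.0, 90.0] F [-0.5, 0.6, -0.3] w 0.086
wristcam in tool [ 0.077  0.001 -0.143]
0 turn [-0.0003, 0.0002, 0.1696] shift [-0.784, -0.587, -0.082] rows 5.9 8.5
1 turn [-0.0141, 0.0254, 0.1607] shift [-0.89, 0.259, 0.079] rows 5.6 8.2
2 turn [-0.0511, 0.0654, 0.1233] shift [-0.299, 0.784, 0.057] rows 5.0 7.5
3 turn [0.0, 0.0, 0.0] shift [-0.032, 0.031, 0.386] rows 2.3 0.0
3 turn [0.0, 0.0, 0.0] shift [-0.032, 0.031, 0.906] rows 5.4 0.0
```

Emit:
step_arm(rows=[[[0,0,0.17],[-0.784,-0.587,-0.082],0.8],[[0,0,0.17],[-0.784,-0.587,-0.082],0.8],[[0,0,0.17],[-0.784,-0.587,-0.082],0.8],[[0,0,0.17],[-0.784,-0.587,-0.082],0.8],[[0,0,0.17],[-0.784,-0.587,-0.082],0.8],[[0,0,0.17],[-0.784,-0.587,-0.082],0.8],[[0,0,0.17],[-0.784,-0.587,-0.082],0.8],[[0,0,0.17],[-0.784,-0.587,-0.082],0.8],[[0,0,0.17],[-0.784,-0.587,-0.082],0.8],[[0,0,0.17],[-0.784,-0.587,-0.082],0.8]])

```text
clock: 0.93
tcp_pos: [0.3002, 0.2698, 0.2515]
ee_rot: [-180.0, 0.0, 99.7]
contact_force: [0.1, -1.1, 0.0]
width: 0.0682
gripper_force: 0.0
```

Emit:
step_arm(rows=[[[-0.0141,0.0254,0.1607],[-0.89,0.259,0.079],0.8],[[-0.0141,0.0254,0.1607],[-0.89,0.259,0.079],0.8],[[-0.0141,0.0254,0.1607],[-0.89,0.259,0.079],0.8],[[-0.0141,0.0254,0.1607],[-0.89,0.259,0.079],0.8],[[-0.0141,0.0254,0.1607],[-0.89,0.259,0.079],0.8],[[-0.0141,0.0254,0.1607],[-0.89,0.259,0.079],0.8],[[-0.0141,0.0254,0.1607],[-0.89,0.259,0.079],0.8],[[-0.0141,0.0254,0.1607],[-0.89,0.259,0.079],0.8],[[-0.0141,0.0254,0.1607],[-0.89,0.259,0.079],0.8],[[-0.0141,0.0254,0.1607],[-0.89,0.259,0.079],0.8]])

```text
clock: 1.77
tcp_pos: [0.4013, 0.062, 0.2317]
ee_rot: [-180.0, -10.0, 41.9]
contact_force: [-0.2, 1.3, -0.3]
width: 0.0682
gripper_force: 0.0
```

Emit:
step_arm(rows=[[[-0.0511,0.0654,0.1233],[-0.299,0.784,0.057],0.8],[[-0.0511,0.0654,0.1233],[-0.299,0.784,0.057],0.8],[[-0.0511,0.0654,0.1233],[-0.299,0.784,0.057],0.8],[[-0.0511,0.0654,0.1233],[-0.299,0.784,0.057],0.8],[[-0.0511,0.0654,0.1233],[-0.299,0.784,0.057],0.8],[[-0.0511,0.0654,0.1233],[-0.299,0.784,0.057],0.8],[[-0.0511,0.0654,0.1233],[-0.299,0.784,0.057],0.8],[[-0.0511,0.0654,0.1233],[-0.299,0.784,0.057],0.8],[[-0.0511,0.0654,0.1233],[-0.299,0.784,0.057],0.8],[[-0.0511,0.0654,0.1233],[-0.299,0.784,0.057],0.8]])

```text
clock: 2.6
tcp_pos: [0.4794, -0.1305, 0.2047]
ee_rot: [179.9, -35.0, -5.6]
contact_force: [0.4, 0.2, 0.7]
width: 0.0684
gripper_force: 0.0
```

Run:
```python
from h import *
st(); s=get_image("side"); c=cam("wrist"); w=get_image("wrist")
cv2.imwrite("pics/a.png",cv2.resize(np.hstack([s[:,140:460],w]),(800,370))[...,::-1]); np.save("pics/w1.npy",w)
D=[.592,-.150,.031]; hd=-5.7
print("dark corners expected px",np.round(proj([[.668,-.139,.042],[.664,-.177,.042],[.516,-.162,.042],[.520,-.124,.042]],c)).tolist())
pre=np.array(D)-.10*rot(hd,35)[:,2]
seq([[pose(pre,hd,35),pose(D,hd,35)]])
```

```text
t 2.60 G [ 0.4687 -0.1294  0.2201] psi -5.6 th 35.0 q [-20.0, -8.0, -39.0, 25.0, 8.0, 168.0] F [0.4, 0.2, 0.7] w 0.068
dark corners expected px [[246.0, 113.0], [277.0, 113.0], [280.0, 234.0], [244.0, 234.0]]
0 turn [0.0001, -0.0002, 0.0001] shift [-0.032, 0.031, 0.506] rows 3.0 0.0
0 turn [0.0001, -0.0002, 0.0001] shift [-0.033, 0.03, 0.906] rows 5.4 0.0
```

View pics/a.png

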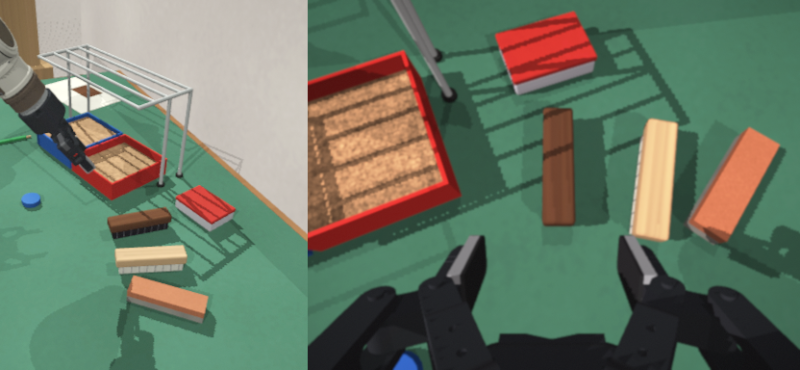

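The side view shows the arm clear of the shelf. In the wrist view the dark brush lies within 1 to 2 px of where my pose estimate projects. Joint 6 is at 168°, too near its limit, so I turn the hand half a turn. That also puts the wrist camera on the robot's side.

Emit:
step_arm(rows=[[[0,0,-0.19],[0,0,0],0.8],[[0,0,-0.19],[0,0,0],0.8],[[0,0,-0.19],[0,0,0],0.8],[[0,0,-0.19],[0,0,0],0.8],[[0,0,-0.19],[0,0,0],0.8],[[0,0,-0.19],[0,0,0],0.8],[[0,0,-0.19],[0,0,0],0.8],[[0,0,-0.19],[0,0,0],0.8],[[0,0,-0.19],[0,0,0],0.8],[[0,0,-0.19],[0,0,0],0.8]])

```text
clock: 3.53
tcp_pos: [0.4808, -0.1313, 0.2058]
ee_rot: [146.8, -12.0, 66.6]
contact_force: [-0.5, -0.7, -0.2]
width: 0.0682
gripper_force: 0.0
```

Emit:
step_arm(rows=[[[0,0,-0.19],[0,0,0],0.8],[[0,0,-0.19],[0,0,0],0.8],[[0,0,-0.19],[0,0,0],0.8],[[0,0,-0.19],[0,0,0],0.8],[[0,0,-0.19],[0,0,0],0.8],[[0,0,-0.19],[0,0,0],0.8],[[0,0,-0.19],[0,0,0],0.8],[[0,0,-0.19],[0,0,0],0.8],[[0,0,-0.19],[0,0,0],0.8],[[0,0,-0.19],[0,0,0],0.8]])

```text
clock: 4.37
tcp_pos: [0.4808, -0.1313, 0.2058]
ee_rot: [154.5, 24.9, 125.7]
contact_force: [0.2, 0.6, -0.8]
width: 0.068
gripper_force: 0.0
```

```bash
cat >> h.py <<'E'
def pose(G,psi,th): R=rot(psi,th)@np.diag([-1,-1,1.]); return np.array(G)-R[:,2]*pinch_z,R   # flipped hand
E
sed -i 's/-R\[0,1\]\*-1,-R\[1,1\]/-R[0,1],R[1,1]/' h.py
python3 - <<'E'
from h import *
st()
D=np.array([.590,-.150,.030]); hd=-5.7; D=D-.006*np.array([np.cos(np.radians(hd)),np.sin(np.radians(hd)),0])
pre=D-.10*rot(hd,35)[:,2]; up=D+[0,0,.05]
# carry: lift, back, swing, tray entry
seq([[pose(pre,hd,35)],[pose(D,hd,35)],[pose(D+[0,0,.06],hd,35),pose(D+[-.12,.03,.14],hd,35)]])
E
```

```text
t 4.37 G [ 0.4701 -0.1302  0.2211] psi -43.0 th 35.1 q [-20.0, -8.0, -39.0, 25.0, 8.0, 31.0] F [0.2, 0.6, -0.8] w 0.068
0 turn [-0.0001, 0.0002, -0.1192] shift [0.024, -0.064, 0.491] rows 3.0 6.0
1 turn [0.0, 0.0, 0.0] shift [0.0, 0.0, 0.4] rows 2.4 0.0
2 turn [0.0, 0.0, 0.0] shift [-0.138, 0.0, -0.197] rows 1.4 0.0
2 turn [0.0, 0.0, 0.0] shift [0.08, 0.072, -0.74] rows 4.5 0.0
```

Emit:
step_arm(rows=[[[0,0,-0.119],[0.024,-0.064,0.491],0.8],[[0,0,-0.119],[0.024,-0.064,0.491],0.8],[[0,0,-0.119],[0.024,-0.064,0.491],0.8],[[0,0,-0.119],[0.024,-0.064,0.491],0.8],[[0,0,-0.119],[0.024,-0.064,0.491],0.8],[[0,0,-0.119],[0.024,-0.064,0.491],0.8],[[0,0,-0.119],[0.024,-0.064,0.491],0.8],[[0,0,-0.119],[0.024,-0.064,0.491],0.8],[[0,0,-0.119],[0.024,-0.064,0.491],0.8],[[0,0,-0.119],[0.024,-0.064,0.491],0.8]])

```text
clock: 5.2
tcp_pos: [0.5371, -0.1447, 0.0965]
ee_rot: [179.7, 35.1, 173.6]
contact_force: [-0.9, -0.6, 0.4]
width: 0.0686
gripper_force: 0.0
```

Emit:
step_arm(rows=[[[0,0,0],[0,0,0.1],0.8],[[0,0,0],[0,0,0.2],0.8],[[0,0,0],[0,0,0.3],0.8],[[0,0,0],[0,0,0.37],0.8],[[0,0,0],[0,0,0.4],0.8],[[0,0,0],[0,0,0.4],0.4],[[0,0,0],[0,0,0.4],0],[[0,0,0],[0,0,0.4],0],[[0,0,0],[0,0,0.4],0],[[0,0,0],[0,0,0.4],0]])

```text
clock: 6.03
tcp_pos: [0.5934, -0.1505, 0.0147]
ee_rot: [179.8, 35.1, 173.7]
contact_force: [-1.6, 0.9, 0.3]
width: 0.037
gripper_force: 60.3
```

Run:
```python
from h import *
st()
s=observe();print(s["gripper_force"],s["ft_torque"])
G=np.array([.584,-.149,.030]); hd=-5.7; Y=YAW
ent=lambda o,y,z,x: loc(o,x,y,z)
seq([[pose(G+[0,0,.06],hd,35),pose(G+[-.12,.03,.14],hd,35)],[pose([.42,.02,.19],8,35)],[pose(ent(BLUE,.041,.17,-.20),Y,35)],[pose(ent(BLUE,.041,.12,-.10),Y,35),pose(ent(BLUE,.041,.095,-.014),Y,35)],[pose(ent(BLUE,.041,.073,-.014),Y,35)]])
```

```text
t 6.03 G [ 0.5827 -0.1494  0.03  ] psi -6.2 th 35.1 q [-18.0, 24.0, -39.0, -8.0, 7.0, -9.0] F [-1.6, 0.9, 0.3] w 0.037
60.31668305397034 [0.07468435 0.6752896  0.00709767]
0 turn [-0.0003, 0.0002, -0.0014] shift [-0.142, 0.003, -0.193] rows 1.4 0.1
0 turn [-0.0003, 0.0002, -0.0014] shift [0.076, 0.072, -0.737] rows 4.5 0.1
1 turn [-0.0218, -0.0, -0.0312] shift [0.144, 0.546, -0.198] rows 3.6 1.9
2 turn [-0.0148, 0.0, -0.0212] shift [0.059, 0.937, 0.056] rows 5.6 1.3
3 turn [0.0, 0.0, 0.0] shift [-0.213, 0.0, 0.393] rows 2.7 0.0
3 turn [0.0, 0.0, 0.0] shift [-0.437, 0.0, 0.672] rows 4.8 0.0
4 turn [0.0, 0.0, 0.0] shift [0.05, 0.0, 0.072] rows 0.5 0.0
```

Emit:
step_arm(rows=[[[0,0,0],[-0.05,0,-0.07],0],[[0,0,0],[-0.1,0,-0.14],0],[[0,0,0],[-0.142,0,-0.2],0],[[0,0,0],[-0.1,0.01,-0.3],0],[[0,0,0],[-0.06,0.03,-0.4],0],[[0,0,0],[-0.02,0.04,-0.5],0],[[0,0,0],[0.02,0.05,-0.6],0],[[0,0,0],[0.06,0.06,-0.7],0],[[0,0,0],[0.076,0.072,-0.737],0],[[0,0,0],[0.076,0.072,-0.737],0]])

```text
clock: 6.87
tcp_pos: [0.4732, -0.1196, 0.1553]
ee_rot: [179.8, 35.1, 173.7]
contact_force: [0.0, -0.9, -1.6]
width: 0.0375
gripper_force: 60.3
```

Emit:
step_arm(rows=[[[-0.002,0,-0.003],[0.014,0.055,-0.02],0],[[-0.004,0,-0.006],[0.03,0.11,-0.04],0],[[-0.007,0,-0.01],[0.045,0.17,-0.06],0],[[-0.01,0,-0.014],[0.06,0.24,-0.085],0],[[-0.013,0,-0.018],[0.08,0.31,-0.11],0],[[-0.016,0,-0.022],[0.1,0.38,-0.14],0],[[-0.018,0,-0.026],[0.12,0.45,-0.165],0],[[-0.02,0,-0.029],[0.135,0.51,-0.185],0],[[-0.0218,0,-0.0312],[0.144,0.546,-0.198],0],[[-0.0218,0,-0.0312],[0.144,0.546,-0.198],0]])

```text
clock: 7.7
tcp_pos: [0.4318, 0.023, 0.1743]
ee_rot: [179.8, 35.1, -172.4]
contact_force: [-0.7, -0.2, -2.4]
width: 0.0373
gripper_force: 60.5
```

Emit:
step_arm(rows=[[[-0.0015,0,-0.0021],[0.006,0.09,0.005],0],[[-0.003,0,-0.0042],[0.012,0.19,0.011],0],[[-0.0045,0,-0.0064],[0.018,0.3,0.018],0],[[-0.006,0,-0.0085],[0.026,0.41,0.025],0],[[-0.0075,0,-0.0106],[0.033,0.52,0.031],0],[[-0.009,0,-0.0128],[0.04,0.63,0.038],0],[[-0.0105,0,-0.0149],[0.046,0.74,0.044],0],[[-0.012,0,-0.017],[0.053,0.85,0.05],0],[[-0.0148,0,-0.0212],[0.059,0.937,0.056],0],[[-0.0148,0,-0.0212],[0.059,0.937,0.056],0]])

```text
clock: 8.53
tcp_pos: [0.3977, 0.2569, 0.1552]
ee_rot: [179.7, 35.1, -163.0]
contact_force: [1.3, -0.6, -1.1]
width: 0.0375
gripper_force: 60.8
```

Run:
```python
from h import *
st(); s=get_image("side"); w=get_image("wrist")
cv2.imwrite("pics/b.png",cv2.resize(np.hstack([s[:,60:400],w]),(800,360))[...,::-1])
seq([[pose(loc(BLUE,-.10,.041,.115),YAW,35),pose(loc(BLUE,-.014,.041,.093),YAW,35)],[pose(loc(BLUE,-.014,.041,.075),YAW,35)]])
```

```text
t 8.53 G [0.3874 0.2536 0.1705] psi 17.1 th 35.2 q [42.0, -6.0, -46.0, 18.0, -14.0, 20.0] F [1.3, -0.6, -1.1] w 0.038
0 turn [-0.0004, 0.0001, -0.0011] shift [-0.191, 0.003, 0.402] rows 2.7 0.1
0 turn [-0.0004, 0.0001, -0.0011] shift [-0.422, 0.006, 0.671] rows 4.8 0.1
1 turn [0.0, 0.0, 0.0] shift [0.041, 0.0, 0.059] rows 0.4 0.0
```

View pics/b.png

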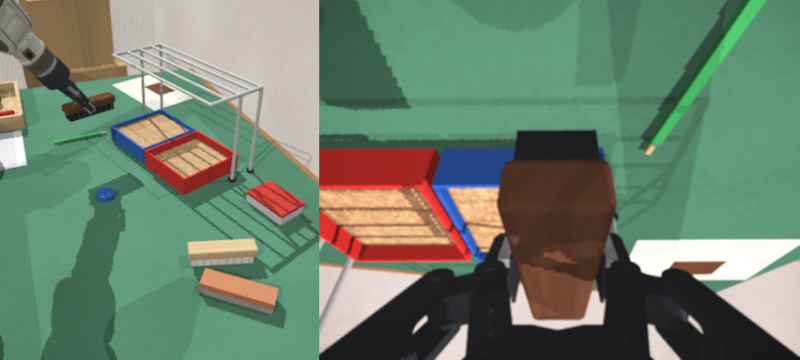

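The side view shows the dark brush held level in front of the blue tray, and the wrist view shows it gripped squarely at about (555,240). I go in under the shelf.

Emit:
step_arm(rows=[[[0,0,-0.001],[-0.06,0,0.13],0],[[0,0,-0.001],[-0.12,0,0.26],0],[[0,0,-0.001],[-0.191,0,0.402],0],[[0,0,-0.001],[-0.24,0,0.46],0],[[0,0,-0.001],[-0.29,0,0.52],0],[[0,0,-0.001],[-0.34,0,0.58],0],[[0,0,-0.001],[-0.38,0.003,0.63],0],[[0,0,-0.001],[-0.422,0.006,0.671],0],[[0,0,-0.001],[-0.422,0.006,0.671],0],[[0,0,-0.001],[-0.422,0.006,0.671],0]])

```text
clock: 9.47
tcp_pos: [0.5724, 0.3064, 0.078]
ee_rot: [-179.9, 35.1, -163.0]
contact_force: [-1.0, 0.3, -0.6]
width: 0.0373
gripper_force: 60.8
```

Emit:
step_arm(rows=[[[0,0,0],[0.008,0,0.012],0],[[0,0,0],[0.016,0,0.024],0],[[0,0,0],[0.024,0,0.036],0],[[0,0,0],[0.032,0,0.048],0],[[0,0,0],[0.041,0,0.059],0],[[0,0,0],[0.041,0,0.059],0],[[0,0,0],[0.041,0,0.059],0],[[0,0,0],[0.041,0,0.059],0],[[0,0,0],[0.041,0,0.059],0],[[0,0,0],[0.041,0,0.059],0]])

```text
clock: 10.3
tcp_pos: [0.5718, 0.3084, 0.0609]
ee_rot: [-180.0, 35.1, -162.8]
contact_force: [-1.3, -0.3, -1.7]
width: 0.0371
gripper_force: 60.8
```

Run:
```python
from h import *
st(); print(observe()["ft_torque"])
seq([[pose(loc(BLUE,-.014,.041,z),YAW,35) for z in (.071,.069,.067,.065)]])
```

```text
t 10.30 G [0.5615 0.3053 0.0762] psi 17.2 th 35.1 q [32.0, 21.0, -31.0, 3.0, -9.0, 13.0] F [-1.3, -0.3, -1.7] w 0.037
[-0.24351559  0.69891273  0.01437128]
0 turn [-0.0003, 0.0004, -0.0002] shift [0.013, -0.001, 0.017] rows 0.1 0.0
0 turn [-0.0003, 0.0004, -0.0002] shift [0.017, -0.001, 0.023] rows 0.2 0.0
0 turn [-0.0003, 0.0004, -0.0002] shift [0.022, -0.001, 0.03] rows 0.2 0.0
0 turn [-0.0003, 0.0004, -0.0002] shift [0.027, -0.001, 0.036] rows 0.3 0.0
```

Emit:
step_arm(rows=[[[0,0,0],[0.0012,0,0.0017],0],[[0,0,0],[0.0023,0,0.0033],0],[[0,0,0],[0.0035,0,0.005],0],[[0,0,0],[0.0046,0,0.0066],0],[[0,0,0],[0.0058,0,0.0083],0],[[0,0,0],[0.0069,0,0.01],0],[[0,0,0],[0.0081,0,0.0116],0],[[0,0,0],[0.0092,0,0.0132],0],[[0,0,0],[0.0092,0,0.0132],0],[[0,0,0],[0.0092,0,0.0132],0]])

```text
clock: 11.13
tcp_pos: [0.5716, 0.3082, 0.0565]
ee_rot: [-179.9, 35.1, -162.8]
contact_force: [0.1, -0.5, 0.3]
width: 0.0373
gripper_force: 60.8
```

Emit:
step_arm(rows=[[[0,0,0],[0.0006,0,0.0008],0],[[0,0,0],[0.0012,0,0.0016],0],[[0,0,0],[0.0018,0,0.0025],0],[[0,0,0],[0.0023,0,0.0033],0],[[0,0,0],[0.0029,0,0.0041],0],[[0,0,0],[0.0035,0,0.005],0],[[0,0,0],[0.0035,0,0.005],0],[[0,0,0],[0.0035,0,0.005],0],[[0,0,0],[0.0035,0,0.005],0],[[0,0,0],[0.0035,0,0.005],0]])

```text
clock: 11.97
tcp_pos: [0.5716, 0.3083, 0.055]
ee_rot: [-179.9, 35.1, -162.8]
contact_force: [-0.2, -0.4, -1.6]
width: 0.0374
gripper_force: 60.8
```

Emit:
step_arm(rows=[[[0,0,0],[0.0006,0,0.0008],0],[[0,0,0],[0.0012,0,0.0016],0],[[0,0,0],[0.0018,0,0.0025],0],[[0,0,0],[0.0023,0,0.0033],0],[[0,0,0],[0.0029,0,0.0041],0],[[0,0,0],[0.0035,0,0.005],0],[[0,0,0],[0.0035,0,0.005],0],[[0,0,0],[0.0035,0,0.005],0],[[0,0,0],[0.0035,0,0.005],0],[[0,0,0],[0.0035,0,0.005],0]])

```text
clock: 12.8
tcp_pos: [0.5722, 0.3085, 0.0544]
ee_rot: [-180.0, 35.2, -162.8]
contact_force: [-2.3, -1.3, 5.6]
width: 0.0371
gripper_force: 61.8
```

Contact is felt with the brush underside at about 40 mm, matching the 39 mm I saw. I release and back out along the hand's axis.

Emit:
step_arm(rows=[[[0,0,0],[0,0,0],0.5],[[0,0,0],[0,0,0],0.55],[[0,0,0],[0,0,0],0.6],[[0,0,0],[0,0,0],0.6],[[0,0,0],[0,0,-0.04],0.6],[[0,0,0],[0,0,-0.1],0.6],[[0,0,0],[0,0,-0.2],0.6],[[0,0,0],[0,0,-0.3],0.6],[[0,0,0],[0,0,-0.45],0.6],[[0,0,0],[0,0,-0.6],0.6]])

```text
clock: 13.63
tcp_pos: [0.4875, 0.2819, 0.1765]
ee_rot: [-179.9, 35.0, -162.8]
contact_force: [0.4, 0.6, 1.3]
width: 0.0512
gripper_force: 0.0
```

Run:
```python
from h import *
st(); w=get_image("wrist"); s=get_image("side")
cv2.imwrite("pics/c.png",cv2.resize(np.hstack([s[:,100:440],w]),(800,360))[...,::-1])
hd=-16.9; P=np.array([.563,-.267,.030]); P=P-.006*np.array([np.cos(np.radians(hd)),np.sin(np.radians(hd)),0])
pre=P-.10*rot(hd,35)[:,2]
seq([[pose([.41,.14,.19],8,35)],[pose([.44,-.08,.19],-8,35)],[pose(pre+[-.01,.01,.04],hd,35)],[pose(pre,hd,35),pose(P,hd,35)]])
```

```text
t 13.63 G [0.4773 0.2787 0.1918] psi 17.1 th 35.0 q [36.0, 2.0, -34.0, 20.0, -11.0, 15.0] F [0.4, 0.6, 1.3] w 0.051
0 turn [0.0151, 0.0017, 0.0207] shift [0.369, -0.462, -0.225] rows 3.8 1.3
1 turn [0.0255, 0.0, 0.0364] shift [0.004, -0.9, -0.003] rows 5.4 2.2
2 turn [0.0142, 0.0, 0.0203] shift [-0.154, -0.606, 0.294] rows 4.1 1.2
3 turn [0.0, 0.0, 0.0] shift [0.051, -0.027, 0.16] rows 1.0 0.0
3 turn [0.0, 0.0, 0.0] shift [0.051, -0.027, 0.56] rows 3.4 0.0
```

View pics/c.png

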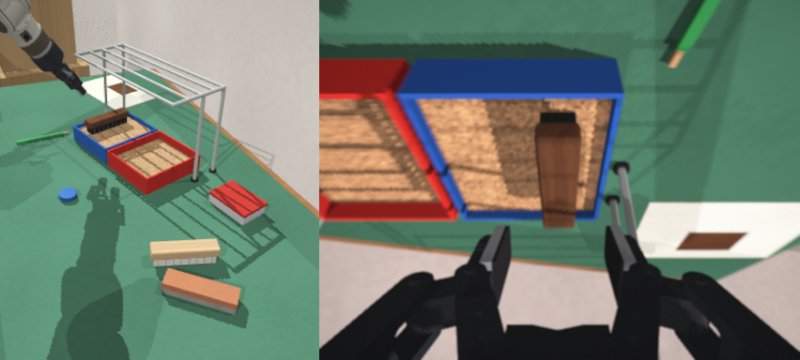

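The dark brush stands flat in the blue tray, parallel to its walls (wrist view (558,175), side view (107,122)), with room beside it. The pale brush is next.

Emit:
step_arm(rows=[[[0.003,0,0.004],[0.07,-0.09,-0.045],0.7],[[0.006,0,0.008],[0.15,-0.18,-0.09],0.7],[[0.009,0.001,0.012],[0.22,-0.28,-0.14],0.7],[[0.012,0.001,0.016],[0.3,-0.37,-0.18],0.7],[[0.0151,0.0017,0.0207],[0.369,-0.462,-0.225],0.7],[[0.0151,0.0017,0.0207],[0.369,-0.462,-0.225],0.7],[[0.0151,0.0017,0.0207],[0.369,-0.462,-0.225],0.7],[[0.0151,0.0017,0.0207],[0.369,-0.462,-0.225],0.7],[[0.0151,0.0017,0.0207],[0.369,-0.462,-0.225],0.7],[[0.0151,0.0017,0.0207],[0.369,-0.462,-0.225],0.7]])

```text
clock: 14.57
tcp_pos: [0.4209, 0.1415, 0.1696]
ee_rot: [-179.7, 34.5, -171.8]
contact_force: [-0.8, 0.0, -0.9]
width: 0.0598
gripper_force: 0.0
```

Emit:
step_arm(rows=[[[0.0255,0,0.0364],[0.004,-0.9,-0.003],0.7],[[0.0255,0,0.0364],[0.004,-0.9,-0.003],0.7],[[0.0255,0,0.0364],[0.004,-0.9,-0.003],0.7],[[0.0255,0,0.0364],[0.004,-0.9,-0.003],0.7],[[0.0255,0,0.0364],[0.004,-0.9,-0.003],0.7],[[0.0255,0,0.0364],[0.004,-0.9,-0.003],0.7],[[0.0255,0,0.0364],[0.004,-0.9,-0.003],0.7],[[0.0255,0,0.0364],[0.004,-0.9,-0.003],0.7],[[0.0255,0,0.0364],[0.004,-0.9,-0.003],0.7],[[0.0255,0,0.0364],[0.004,-0.9,-0.003],0.7]])

```text
clock: 15.4
tcp_pos: [0.4501, -0.081, 0.17]
ee_rot: [-179.6, 34.6, 172.3]
contact_force: [0.4, -0.0, 0.4]
width: 0.0596
gripper_force: 0.0
```

Emit:
step_arm(rows=[[[0.0142,0,0.0203],[-0.154,-0.606,0.294],0.7],[[0.0142,0,0.0203],[-0.154,-0.606,0.294],0.7],[[0.0142,0,0.0203],[-0.154,-0.606,0.294],0.7],[[0.0142,0,0.0203],[-0.154,-0.606,0.294],0.7],[[0.0142,0,0.0203],[-0.154,-0.606,0.294],0.7],[[0.0142,0,0.0203],[-0.154,-0.606,0.294],0.7],[[0.0142,0,0.0203],[-0.154,-0.606,0.294],0.7],[[0.0142,0,0.0203],[-0.154,-0.606,0.294],0.7],[[0.0142,0,0.0203],[-0.154,-0.606,0.294],0.7],[[0.0142,0,0.0203],[-0.154,-0.606,0.294],0.7]])

```text
clock: 16.23
tcp_pos: [0.5016, -0.2412, 0.1333]
ee_rot: [-179.5, 34.7, 163.5]
contact_force: [0.3, -1.0, 0.6]
width: 0.06
gripper_force: 0.0
```

Run:
```python
from h import *
st(); c=cam("wrist"); w=get_image("wrist"); np.save("pics/w2.npy",w)
hsv=cv2.cvtColor(w,cv2.COLOR_RGB2HSV).astype(int);H,S,V=hsv[...,0],hsv[...,1],hsv[...,2]
for n,m,z in(("pale",(H>14)&(H<32)&(V>150)&(S>50),.042),("stone",(H<14)&(S>110)&(V>120),.030)):
    m=big(m); k=cv2.findContours(m.astype(np.uint8),0,1)[0]; k=max(k,key=len)[:,0]
    r=cv2.minAreaRect((plane(k,z,c)*1000).astype(np.float32)); print(n,m.sum(),np.round(r[0]),np.round(r[1]),round(r[2],1))
    print(k.min(0),k.max(0))
hd=-16.9; P=np.array([.563,-.267,.030]); P=P-.006*np.array([np.cos(np.radians(hd)),np.sin(np.radians(hd)),0])
seq([[pose(P-.10*rot(hd,35)[:,2],hd,35),pose(P,hd,35)]])
```

```text
t 16.23 G [ 0.4915 -0.238   0.1486] psi -16.8 th 34.7 q [-29.0, 5.0, -39.0, 12.0, 7.0, -11.0] F [0.3, -1.0, 0.6] w 0.060
pale 4815 [ 560. -262.] [ 37. 160.] 73.2
[223 114] [275 236]
stone 5268 [ 548. -361.] [ 43. 164.] 48.0
[115 121] [189 235]
0 turn [-0.0009, -0.0008, 0.0008] shift [0.04, -0.025, 0.152] rows 1.0 0.1
0 turn [-0.0009, -0.0008, 0.0008] shift [0.038, -0.023, 0.552] rows 3.3 0.1
```

Emit:
step_arm(rows=[[[-0.001,-0.001,0.001],[0.02,-0.01,0.08],0.7],[[-0.001,-0.001,0.001],[0.04,-0.016,0.152],0.7],[[-0.001,-0.001,0.001],[0.04,-0.016,0.25],0.7],[[-0.001,-0.001,0.001],[0.04,-0.016,0.35],0.7],[[-0.001,-0.001,0.001],[0.04,-0.016,0.45],0.7],[[-0.001,-0.001,0.001],[0.038,-0.016,0.52],0.7],[[-0.001,-0.001,0.001],[0.038,-0.016,0.552],0.7],[[-0.001,-0.001,0.001],[0.038,-0.016,0.552],0.5],[[-0.001,-0.001,0.001],[0.038,-0.016,0.552],0],[[-0.001,-0.001,0.001],[0.038,-0.016,0.552],0]])

```text
clock: 17.12
tcp_pos: [0.5675, -0.268, 0.0147]
ee_rot: [179.9, 35.1, 162.9]
contact_force: [0.0, 0.1, -1.6]
width: 0.0371
gripper_force: 60.0
```

Emit:
step_arm(rows=[[[0,0,0],[0,0,0],0],[[0,0,0],[0,0,0],0],[[0,0,0],[-0.05,0,-0.07],0],[[0,0,0],[-0.1,0,-0.14],0],[[0,0,0],[-0.142,0,-0.2],0],[[0,0,0],[-0.1,0,-0.3],0],[[0,0,0],[-0.06,0,-0.4],0],[[0,0,0],[-0.02,0,-0.5],0],[[0,0,0],[0.02,0,-0.6],0],[[0,0,0],[0.02,0,-0.6],0]])

```text
clock: 17.95
tcp_pos: [0.4786, -0.241, 0.1358]
ee_rot: [179.9, 35.1, 162.8]
contact_force: [-0.6, -0.0, -2.3]
width: 0.0373
gripper_force: 60.5
```

Run:
```python
from h import *
st(); print(observe()["gripper_force"])
y=-.037
seq([[pose([.42,-.05,.19],0,35)],[pose([.41,.11,.19],YAW,35)],[pose(loc(BLUE,-.17,y,.14),YAW,35)],[pose(loc(BLUE,-.10,y,.115),YAW,35),pose(loc(BLUE,-.014,y,.093),YAW,35)],[pose(loc(BLUE,-.014,y,.074),YAW,35)]])
```

```text
t 17.95 G [ 0.4683 -0.2378  0.1511] psi -17.1 th 35.1 q [-31.0, 2.0, -42.0, 12.0, 8.0, -12.0] F [-0.6, -0.0, -2.3] w 0.037
60.465184450149536
0 turn [-0.0272, 0.0003, -0.039] shift [0.245, 0.674, -0.361] rows 4.8 2.4
1 turn [-0.0276, 0.0, -0.0394] shift [0.034, 0.653, -0.024] rows 3.9 2.4
2 turn [0.0, 0.0, 0.0] shift [-0.038, 0.253, 0.271] rows 2.2 0.0
3 turn [0.0, 0.0, 0.0] shift [-0.172, -0.0, 0.243] rows 1.8 0.0
3 turn [0.0, 0.0, 0.0] shift [-0.403, -0.0, 0.512] rows 3.9 0.0
4 turn [0.0, 0.0, 0.0] shift [0.044, 0.0, 0.062] rows 0.5 0.0
```

Emit:
step_arm(rows=[[[-0.003,0,-0.004],[0.03,0.08,-0.045],0],[[-0.006,0,-0.009],[0.06,0.16,-0.09],0],[[-0.01,0,-0.014],[0.09,0.25,-0.135],0],[[-0.014,0,-0.02],[0.125,0.34,-0.18],0],[[-0.018,0,-0.025],[0.16,0.43,-0.23],0],[[-0.022,0,-0.03],[0.19,0.52,-0.28],0],[[-0.025,0,-0.035],[0.22,0.6,-0.32],0],[[-0.0272,0,-0.039],[0.245,0.674,-0.361],0],[[-0.0272,0,-0.039],[0.245,0.674,-0.361],0],[[-0.0272,0,-0.039],[0.245,0.674,-0.361],0]])

```text
clock: 18.78
tcp_pos: [0.4336, -0.0502, 0.1734]
ee_rot: [-180.0, 35.2, -179.8]
contact_force: [-0.1, 0.3, -0.4]
width: 0.0374
gripper_force: 60.7
```

Emit:
step_arm(rows=[[[-0.003,0,-0.004],[0.004,0.07,-0.003],0],[[-0.006,0,-0.009],[0.008,0.15,-0.006],0],[[-0.01,0,-0.014],[0.012,0.24,-0.009],0],[[-0.014,0,-0.02],[0.017,0.33,-0.012],0],[[-0.018,0,-0.025],[0.021,0.42,-0.015],0],[[-0.022,0,-0.03],[0.026,0.5,-0.018],0],[[-0.025,0,-0.035],[0.03,0.58,-0.021],0],[[-0.0276,0,-0.0394],[0.034,0.653,-0.024],0],[[-0.0276,0,-0.0394],[0.034,0.653,-0.024],0],[[-0.0276,0,-0.0394],[0.034,0.653,-0.024],0]])

```text
clock: 19.62
tcp_pos: [0.4231, 0.1122, 0.1726]
ee_rot: [-180.0, 35.0, -162.6]
contact_force: [1.1, 0.8, -1.5]
width: 0.0374
gripper_force: 60.8
```

Emit:
step_arm(rows=[[[0,0,0],[-0.006,0.042,0.045],0],[[0,0,0],[-0.012,0.084,0.09],0],[[0,0,0],[-0.018,0.126,0.135],0],[[0,0,0],[-0.024,0.168,0.18],0],[[0,0,0],[-0.03,0.21,0.225],0],[[0,0,0],[-0.038,0.253,0.271],0],[[0,0,0],[-0.038,0.253,0.271],0],[[0,0,0],[-0.038,0.253,0.271],0],[[0,0,0],[-0.038,0.253,0.271],0],[[0,0,0],[-0.038,0.253,0.271],0]])

```text
clock: 20.45
tcp_pos: [0.4487, 0.1856, 0.1232]
ee_rot: [-180.0, 35.1, -162.7]
contact_force: [-0.7, 0.9, -0.4]
width: 0.037
gripper_force: 60.8
```

Run:
```python
from h import *
st(); w=get_image("wrist"); s=get_image("side")
cv2.imwrite("pics/d.png",cv2.resize(np.hstack([s[:,100:440],w]),(800,360))[...,::-1])
y=-.037
seq([[pose(loc(BLUE,-.10,y,.115),YAW,35),pose(loc(BLUE,-.014,y,.093),YAW,35)],[pose(loc(BLUE,-.014,y,.074),YAW,35)]])
```

```text
t 20.45 G [0.4385 0.1824 0.1385] psi 17.3 th 35.1 q [25.0, -2.0, -49.0, 9.0, -5.0, 7.0] F [-0.7, 0.9, -0.4] w 0.037
0 turn [-0.0, 0.0003, -0.0] shift [-0.167, 0.009, 0.233] rows 1.7 0.0
0 turn [-0.0, 0.0003, -0.0] shift [-0.398, 0.009, 0.503] rows 3.8 0.0
1 turn [0.0, 0.0, 0.0] shift [0.044, 0.0, 0.062] rows 0.5 0.0
```

View pics/d.png

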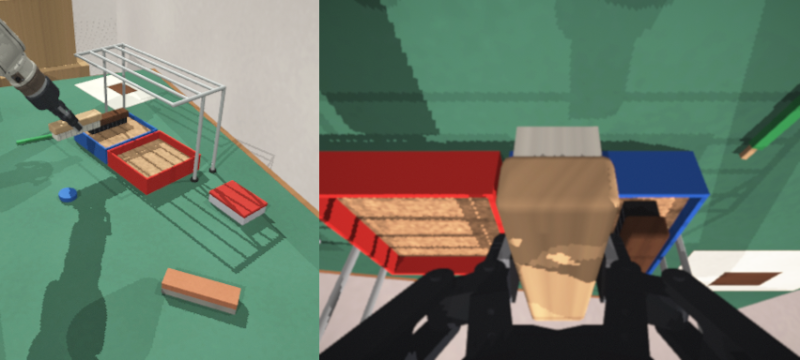

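The pale brush is held squarely in the wrist view at about (555,240) in front of the blue tray. The dark brush is unmoved behind it at (645,230).

Emit:
step_arm(rows=[[[0,0,0],[-0.06,0.004,0.08],0],[[0,0,0],[-0.11,0.009,0.16],0],[[0,0,0],[-0.167,0.009,0.233],0],[[0,0,0],[-0.22,0.009,0.295],0],[[0,0,0],[-0.28,0.009,0.365],0],[[0,0,0],[-0.34,0.009,0.435],0],[[0,0,0],[-0.398,0.009,0.503],0],[[0,0,0],[-0.398,0.009,0.503],0],[[0,0,0],[-0.398,0.009,0.503],0],[[0,0,0],[-0.398,0.009,0.503],0]])

```text
clock: 21.38
tcp_pos: [0.5937, 0.234, 0.0766]
ee_rot: [-180.0, 35.0, -162.7]
contact_force: [-0.7, 0.5, -0.6]
width: 0.037
gripper_force: 60.9
```

Emit:
step_arm(rows=[[[0,0,0],[0.007,0,0.01],0],[[0,0,0],[0.014,0,0.02],0],[[0,0,0],[0.021,0,0.03],0],[[0,0,0],[0.028,0,0.04],0],[[0,0,0],[0.034,0,0.049],0],[[0,0,0],[0.04,0,0.057],0],[[0,0,0],[0.044,0,0.062],0],[[0,0,0],[0.044,0,0.062],0],[[0,0,0],[0.044,0,0.062],0],[[0,0,0],[0.044,0,0.062],0]])

```text
clock: 22.22
tcp_pos: [0.5946, 0.2347, 0.0581]
ee_rot: [180.0, 35.1, -162.6]
contact_force: [0.2, 0.1, -0.0]
width: 0.0373
gripper_force: 60.9
```

Emit:
step_arm(rows=[[[0,0,0],[0.0012,0,0.0017],0],[[0,0,0],[0.0023,0,0.0033],0],[[0,0,0],[0.0035,0,0.005],0],[[0,0,0],[0.0046,0,0.0066],0],[[0,0,0],[0.0052,0,0.0075],0],[[0,0,0],[0.0058,0,0.0083],0],[[0,0,0],[0.0058,0,0.0083],0],[[0,0,0],[0.0058,0,0.0083],0],[[0,0,0],[0.0058,0,0.0083],0],[[0,0,0],[0.0058,0,0.0083],0]])

```text
clock: 23.05
tcp_pos: [0.5945, 0.2346, 0.0555]
ee_rot: [180.0, 35.1, -162.6]
contact_force: [0.7, -0.0, -1.1]
width: 0.0376
gripper_force: 60.9
```

Contact came at about 0.0548 last time, so I lower another 1.5 mm and then release if it touches.

Emit:
step_arm(rows=[[[0,0,0],[0.0006,0,0.0008],0],[[0,0,0],[0.0012,0,0.0016],0],[[0,0,0],[0.0018,0,0.0025],0],[[0,0,0],[0.0023,0,0.0033],0],[[0,0,0],[0.0029,0,0.0041],0],[[0,0,0],[0.0035,0,0.005],0],[[0,0,0],[0.0035,0,0.005],0],[[0,0,0],[0.0035,0,0.005],0],[[0,0,0],[0.0035,0,0.005],0],[[0,0,0],[0.0035,0,0.005],0]])

```text
clock: 23.88
tcp_pos: [0.5945, 0.2346, 0.054]
ee_rot: [180.0, 35.1, -162.6]
contact_force: [0.1, 1.0, -0.6]
width: 0.0377
gripper_force: 60.9
```

Emit:
step_arm(rows=[[[0,0,0],[0.0006,0,0.0008],0],[[0,0,0],[0.0012,0,0.0016],0],[[0,0,0],[0.0018,0,0.0025],0],[[0,0,0],[0.0023,0,0.0033],0],[[0,0,0],[0.0029,0,0.0041],0],[[0,0,0],[0.0035,0,0.005],0],[[0,0,0],[0.0035,0,0.005],0],[[0,0,0],[0.0035,0,0.005],0],[[0,0,0],[0.0035,0,0.005],0],[[0,0,0],[0.0035,0,0.005],0]])

```text
clock: 24.72
tcp_pos: [0.5951, 0.2349, 0.0535]
ee_rot: [180.0, 35.2, -162.6]
contact_force: [-3.0, -1.5, 5.1]
width: 0.0375
gripper_force: 62.0
```

Contact is felt. I release and withdraw.

Emit:
step_arm(rows=[[[0,0,0],[0,0,0],0.5],[[0,0,0],[0,0,0],0.55],[[0,0,0],[0,0,0],0.6],[[0,0,0],[0,0,0],0.6],[[0,0,0],[0,0,-0.04],0.6],[[0,0,0],[0,0,-0.1],0.6],[[0,0,0],[0,0,-0.2],0.6],[[0,0,0],[0,0,-0.3],0.6],[[0,0,0],[0,0,-0.45],0.6],[[0,0,0],[0,0,-0.6],0.6]])

```text
clock: 25.55
tcp_pos: [0.5105, 0.2081, 0.1755]
ee_rot: [-180.0, 34.9, -162.6]
contact_force: [0.8, -0.2, -0.1]
width: 0.0515
gripper_force: 0.0
```

Run:
```python
from h import *
st(); w=get_image("wrist"); cv2.imwrite("pics/e.png",w[...,::-1])
hd=-42.2; P=np.array([.549,-.366,.025]); P=P-.006*np.array([np.cos(np.radians(hd)),np.sin(np.radians(hd)),0])
pre=P-.10*rot(hd,35)[:,2]
seq([[pose([.43,.08,.19],5,35)],[pose([.44,-.14,.19],-20,35)],[pose(pre+[-.01,.01,.04],hd,35)],[pose(pre,hd,35),pose(P,hd,35)]])
```

```text
t 25.55 G [0.5002 0.205  0.1908] psi 17.4 th 34.9 q [24.0, 0.0, -36.0, 19.0, -4.0, 6.0] F [0.8, -0.2, -0.1] w 0.051
0 turn [0.02, 0.0013, 0.028] shift [0.36, -0.403, -0.217] rows 3.5 1.7
1 turn [0.0398, 0.0, 0.0569] shift [0.033, -0.898, -0.023] rows 5.4 3.5
2 turn [0.0354, 0.0, 0.0505] shift [-0.253, -0.597, 0.388] rows 4.5 3.1
3 turn [0.0, 0.0, 0.0] shift [0.045, -0.003, 0.163] rows 1.0 0.0
3 turn [0.0, 0.0, 0.0] shift [0.045, -0.003, 0.563] rows 3.4 0.0
```

View pics/e.png

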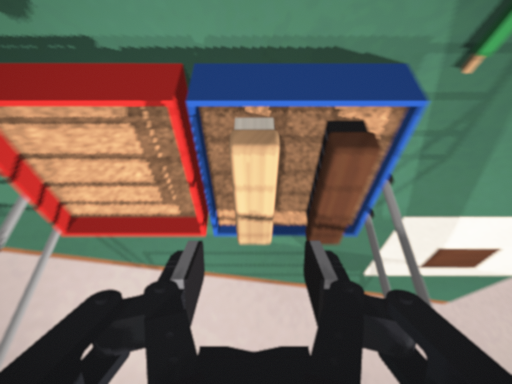

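Both brushes lie side by side, level, in the blue tray (pale at (256,185), dark at (345,185)), clear of each other and of the walls. The stone is next.

Emit:
step_arm(rows=[[[0.004,0,0.005],[0.07,-0.08,-0.043],0.8],[[0.008,0,0.01],[0.14,-0.16,-0.087],0.8],[[0.012,0.001,0.016],[0.21,-0.24,-0.13],0.8],[[0.016,0.001,0.022],[0.29,-0.32,-0.174],0.8],[[0.02,0.0013,0.028],[0.36,-0.403,-0.217],0.8],[[0.02,0.0013,0.028],[0.36,-0.403,-0.217],0.8],[[0.02,0.0013,0.028],[0.36,-0.403,-0.217],0.8],[[0.02,0.0013,0.028],[0.36,-0.403,-0.217],0.8],[[0.02,0.0013,0.028],[0.36,-0.403,-0.217],0.8],[[0.02,0.0013,0.028],[0.36,-0.403,-0.217],0.8]])

```text
clock: 26.43
tcp_pos: [0.4429, 0.0821, 0.1684]
ee_rot: [-179.8, 34.6, -174.9]
contact_force: [-0.4, 0.2, -0.7]
width: 0.0685
gripper_force: 0.0
```

Emit:
step_arm(rows=[[[0.04,0,0.057],[0.033,-0.898,-0.023],0.8],[[0.04,0,0.057],[0.033,-0.898,-0.023],0.8],[[0.04,0,0.057],[0.033,-0.898,-0.023],0.8],[[0.04,0,0.057],[0.033,-0.898,-0.023],0.8],[[0.04,0,0.057],[0.033,-0.898,-0.023],0.8],[[0.04,0,0.057],[0.033,-0.898,-0.023],0.8],[[0.04,0,0.057],[0.033,-0.898,-0.023],0.8],[[0.04,0,0.057],[0.033,-0.898,-0.023],0.8],[[0.04,0,0.057],[0.033,-0.898,-0.023],0.8],[[0.04,0,0.057],[0.033,-0.898,-0.023],0.8]])

```text
clock: 27.27
tcp_pos: [0.4518, -0.1417, 0.1682]
ee_rot: [-179.6, 34.7, 160.3]
contact_force: [-0.5, 0.6, 0.0]
width: 0.068
gripper_force: 0.0
```

Emit:
step_arm(rows=[[[0.0354,0,0.0505],[-0.253,-0.597,0.388],0.8],[[0.0354,0,0.0505],[-0.253,-0.597,0.388],0.8],[[0.0354,0,0.0505],[-0.253,-0.597,0.388],0.8],[[0.0354,0,0.0505],[-0.253,-0.597,0.388],0.8],[[0.0354,0,0.0505],[-0.253,-0.597,0.388],0.8],[[0.0354,0,0.0505],[-0.253,-0.597,0.388],0.8],[[0.0354,0,0.0505],[-0.253,-0.597,0.388],0.8],[[0.0354,0,0.0505],[-0.253,-0.597,0.388],0.8],[[0.0354,0,0.0505],[-0.253,-0.597,0.388],0.8],[[0.0354,0,0.0505],[-0.253,-0.597,0.388],0.8]])

```text
clock: 28.1
tcp_pos: [0.5013, -0.3188, 0.126]
ee_rot: [-179.5, 34.9, 138.1]
contact_force: [0.8, 0.3, 0.4]
width: 0.0687
gripper_force: 0.0
```

Run:
```python
from h import *
st(); c=cam("wrist"); w=get_image("wrist")
hsv=cv2.cvtColor(w,cv2.COLOR_RGB2HSV).astype(int);H,S,V=hsv[...,0],hsv[...,1],hsv[...,2]
m=big((H<14)&(S>110)&(V>120)); k=cv2.findContours(m.astype(np.uint8),0,1)[0]; k=max(k,key=len)[:,0]
r=cv2.minAreaRect((plane(k,.03,c)*1000).astype(np.float32)); print(m.sum(),np.round(r[0]),np.round(r[1]),round(r[2],1),k.min(0),k.max(0)); print(np.round(cv2.boxPoints(r)).tolist())
hd=-42.2; P=np.array([.549,-.366,.025]); P=P-.006*np.array([np.cos(np.radians(hd)),np.sin(np.radians(hd)),0])
seq([[pose(P-.10*rot(hd,35)[:,2],hd,35),pose(P,hd,35)]])
```

```text
t 28.10 G [ 0.4934 -0.3116  0.1414] psi -42.2 th 34.9 q [-28.0, 10.0, -35.0, 12.0, -8.0, 11.0] F [0.8, 0.3, 0.4] w 0.069
6163 [ 549. -361.] [ 43. 160.] 48.2 [224 112] [283 233]
[[475.0, -324.0], [594.0, -431.0], [623.0, -399.0], [504.0, -292.0]]
0 turn [-0.0009, -0.0003, 0.0007] shift [0.033, -0.01, 0.146] rows 0.9 0.1
0 turn [-0.0009, -0.0003, 0.0007] shift [0.032, -0.008, 0.546] rows 3.3 0.1
```

Emit:
step_arm(rows=[[[-0.001,0,0.001],[0.02,0,0.08],0.8],[[-0.001,0,0.001],[0.033,0,0.146],0.8],[[-0.001,0,0.001],[0.033,0,0.24],0.8],[[-0.001,0,0.001],[0.033,0,0.34],0.8],[[-0.001,0,0.001],[0.033,0,0.44],0.8],[[-0.001,0,0.001],[0.032,0,0.51],0.8],[[-0.001,0,0.001],[0.032,0,0.546],0.8],[[-0.001,0,0.001],[0.032,0,0.546],0.5],[[-0.001,0,0.001],[0.032,0,0.546],0],[[-0.001,0,0.001],[0.032,0,0.546],0]])

```text
clock: 28.98
tcp_pos: [0.5534, -0.3684, 0.0099]
ee_rot: [179.9, 34.9, 137.6]
contact_force: [0.5, 0.2, -3.3]
width: 0.0407
gripper_force: 62.1
```

Emit:
step_arm(rows=[[[0,0,0],[0,0,0],0],[[0,0,0],[0,0,0],0],[[0,0,0],[-0.03,0,-0.04],0],[[0,0,0],[-0.07,0,-0.1],0],[[0,0,0],[-0.12,0,-0.17],0],[[0,0,0],[-0.142,0,-0.22],0],[[0,0,0],[-0.12,0,-0.3],0],[[0,0,0],[-0.09,0,-0.38],0],[[0,0,0],[-0.06,0,-0.46],0],[[0,0,0],[-0.04,0,-0.54],0]])

```text
clock: 29.82
tcp_pos: [0.4998, -0.3211, 0.1247]
ee_rot: [180.0, 34.6, 137.6]
contact_force: [0.2, 0.5, -4.5]
width: 0.041
gripper_force: 62.2
```

Run:
```python
from h import *
st(); print(observe()["gripper_force"])
y=0
seq([[pose([.44,-.16,.18],-15,35)],[pose([.45,-.0,.18],YAW,35)],[pose(loc(RED,-.17,y,.13),YAW,35)],[pose(loc(RED,-.10,y,.11),YAW,35),pose(loc(RED,-.014,y,.085),YAW,35)],[pose(loc(RED,-.014,y,.056),YAW,35)]])
```

```text
t 29.82 G [ 0.4919 -0.3139  0.1401] psi -42.4 th 34.6 q [-29.0, 10.0, -35.0, 12.0, -8.0, 11.0] F [0.2, 0.5, -4.5] w 0.041
62.16645263135433
0 turn [-0.0434, -0.001, -0.0625] shift [0.381, 0.335, -0.457] rows 4.1 3.8
1 turn [-0.0515, 0.0, -0.0735] shift [0.109, 0.651, -0.077] rows 4.0 4.5
2 turn [0.0, 0.0, 0.0] shift [-0.023, 0.119, 0.26] rows 1.7 0.0
3 turn [0.0, 0.0, 0.0] shift [-0.183, -0.0, 0.226] rows 1.7 0.0
3 turn [0.0, 0.0, 0.0] shift [-0.408, -0.0, 0.505] rows 3.9 0.0
4 turn [0.0, 0.0, 0.0] shift [0.067, 0.0, 0.095] rows 0.7 0.0
```

Emit:
step_arm(rows=[[[-0.005,0,-0.007],[0.045,0.04,-0.055],0],[[-0.01,0,-0.014],[0.09,0.08,-0.11],0],[[-0.015,0,-0.022],[0.135,0.12,-0.165],0],[[-0.021,0,-0.03],[0.185,0.165,-0.225],0],[[-0.027,0,-0.039],[0.24,0.21,-0.285],0],[[-0.033,0,-0.047],[0.29,0.255,-0.345],0],[[-0.039,-0.001,-0.055],[0.34,0.3,-0.405],0],[[-0.0434,-0.001,-0.0625],[0.381,0.335,-0.457],0],[[-0.0434,-0.001,-0.0625],[0.381,0.335,-0.457],0],[[-0.0434,-0.001,-0.0625],[0.381,0.335,-0.457],0]])

```text
clock: 30.65
tcp_pos: [0.4517, -0.1637, 0.165]
ee_rot: [-179.9, 35.2, 165.1]
contact_force: [0.0, -0.0, -3.9]
width: 0.0408
gripper_force: 62.4
```

Emit:
step_arm(rows=[[[-0.006,0,-0.008],[0.012,0.07,-0.008],0],[[-0.012,0,-0.017],[0.025,0.15,-0.017],0],[[-0.019,0,-0.027],[0.04,0.24,-0.028],0],[[-0.026,0,-0.037],[0.055,0.33,-0.039],0],[[-0.033,0,-0.047],[0.07,0.42,-0.05],0],[[-0.04,0,-0.057],[0.085,0.51,-0.06],0],[[-0.046,0,-0.066],[0.098,0.59,-0.07],0],[[-0.0515,0,-0.0735],[0.109,0.651,-0.077],0],[[-0.0515,0,-0.0735],[0.109,0.651,-0.077],0],[[-0.0515,0,-0.0735],[0.109,0.651,-0.077],0]])

```text
clock: 31.48
tcp_pos: [0.4628, 0.0012, 0.1645]
ee_rot: [-179.8, 35.1, -162.6]
contact_force: [-0.2, -0.2, -4.4]
width: 0.0408
gripper_force: 62.4
```

Emit:
step_arm(rows=[[[0,0,0],[-0.004,0.02,0.043],0],[[0,0,0],[-0.008,0.04,0.087],0],[[0,0,0],[-0.012,0.06,0.13],0],[[0,0,0],[-0.016,0.08,0.174],0],[[0,0,0],[-0.02,0.1,0.217],0],[[0,0,0],[-0.023,0.119,0.26],0],[[0,0,0],[-0.023,0.119,0.26],0],[[0,0,0],[-0.023,0.119,0.26],0],[[0,0,0],[-0.023,0.119,0.26],0],[[0,0,0],[-0.023,0.119,0.26],0]])

```text
clock: 32.32
tcp_pos: [0.4942, 0.0418, 0.1155]
ee_rot: [-179.8, 35.2, -162.6]
contact_force: [-0.3, -0.2, -4.0]
width: 0.0412
gripper_force: 62.3
```

Run:
```python
from h import *
st(); w=get_image("wrist"); s=get_image("side")
cv2.imwrite("pics/f.png",cv2.resize(np.hstack([s[:,100:440],w]),(800,360))[...,::-1])
y=0
seq([[pose(loc(RED,-.10,y,.11),YAW,35),pose(loc(RED,-.014,y,.085),YAW,35)],[pose(loc(RED,-.014,y,.056),YAW,35)]])
```

```text
t 32.32 G [0.4839 0.0387 0.1308] psi 17.2 th 35.2 q [-2.0, 0.0, -48.0, 8.0, 11.0, -16.0] F [-0.3, -0.2, -4.0] w 0.041
0 turn [-0.0005, 0.0006, 0.0002] shift [-0.174, 0.012, 0.225] rows 1.7 0.0
0 turn [-0.0005, 0.0006, 0.0002] shift [-0.397, 0.013, 0.505] rows 3.9 0.0
1 turn [0.0, 0.0, 0.0] shift [0.067, 0.0, 0.095] rows 0.7 0.0
```

View pics/f.png

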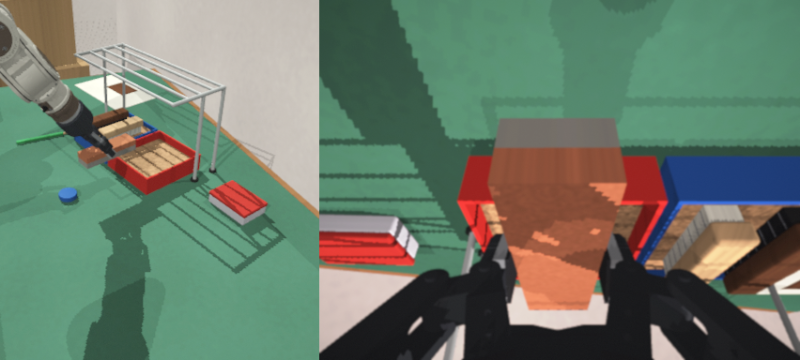

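The stone is held squarely in the wrist view at about (557,220) in front of the red tray, and both brushes are undisturbed at right.

Emit:
step_arm(rows=[[[0,0,0],[-0.06,0.004,0.075],0],[[0,0,0],[-0.12,0.009,0.15],0],[[0,0,0],[-0.174,0.012,0.225],0],[[0,0,0],[-0.23,0.012,0.295],0],[[0,0,0],[-0.285,0.013,0.365],0],[[0,0,0],[-0.34,0.013,0.435],0],[[0,0,0],[-0.397,0.013,0.505],0],[[0,0,0],[-0.397,0.013,0.505],0],[[0,0,0],[-0.397,0.013,0.505],0],[[0,0,0],[-0.397,0.013,0.505],0]])

```text
clock: 33.25
tcp_pos: [0.6391, 0.091, 0.0684]
ee_rot: [-179.8, 35.1, -162.6]
contact_force: [0.0, 0.0, -3.5]
width: 0.0411
gripper_force: 62.3
```

Emit:
step_arm(rows=[[[0,0,0],[0.007,0,0.01],0],[[0,0,0],[0.015,0,0.021],0],[[0,0,0],[0.023,0,0.033],0],[[0,0,0],[0.031,0,0.044],0],[[0,0,0],[0.039,0,0.056],0],[[0,0,0],[0.046,0,0.066],0],[[0,0,0],[0.053,0,0.076],0],[[0,0,0],[0.058,0,0.083],0],[[0,0,0],[0.06,0,0.086],0],[[0,0,0],[0.06,0,0.086],0]])

```text
clock: 34.08
tcp_pos: [0.6399, 0.0913, 0.0422]
ee_rot: [-179.8, 35.1, -162.6]
contact_force: [-0.9, 0.3, -4.3]
width: 0.041
gripper_force: 62.3
```

Emit:
step_arm(rows=[[[0,0,0],[0.0012,0,0.0017],0],[[0,0,0],[0.0023,0,0.0033],0],[[0,0,0],[0.0035,0,0.005],0],[[0,0,0],[0.0046,0,0.0066],0],[[0,0,0],[0.0058,0,0.0083],0],[[0,0,0],[0.0069,0,0.01],0],[[0,0,0],[0.0069,0,0.01],0],[[0,0,0],[0.0069,0,0.01],0],[[0,0,0],[0.0069,0,0.01],0],[[0,0,0],[0.0069,0,0.01],0]])

```text
clock: 34.92
tcp_pos: [0.6402, 0.0913, 0.0397]
ee_rot: [-179.8, 35.2, -162.6]
contact_force: [-0.4, -0.3, -3.7]
width: 0.0409
gripper_force: 62.3
```

Emit:
step_arm(rows=[[[0,0,0],[0.0006,0,0.0008],0],[[0,0,0],[0.0012,0,0.0016],0],[[0,0,0],[0.0018,0,0.0025],0],[[0,0,0],[0.0023,0,0.0033],0],[[0,0,0],[0.0029,0,0.0041],0],[[0,0,0],[0.0035,0,0.005],0],[[0,0,0],[0.004,0,0.0058],0],[[0,0,0],[0.0046,0,0.0066],0],[[0,0,0],[0.0046,0,0.0066],0],[[0,0,0],[0.0046,0,0.0066],0]])

```text
clock: 35.75
tcp_pos: [0.6401, 0.0913, 0.0376]
ee_rot: [-179.8, 35.2, -162.6]
contact_force: [-0.3, 0.3, -3.0]
width: 0.041
gripper_force: 62.3
```

Emit:
step_arm(rows=[[[0,0,0],[0.0006,0,0.0008],0],[[0,0,0],[0.0012,0,0.0016],0],[[0,0,0],[0.0018,0,0.0025],0],[[0,0,0],[0.0023,0,0.0033],0],[[0,0,0],[0.0029,0,0.0041],0],[[0,0,0],[0.0035,0,0.005],0],[[0,0,0],[0.0035,0,0.005],0],[[0,0,0],[0.0035,0,0.005],0],[[0,0,0],[0.0035,0,0.005],0],[[0,0,0],[0.0035,0,0.005],0]])

```text
clock: 36.58
tcp_pos: [0.6405, 0.0914, 0.0368]
ee_rot: [-179.8, 35.2, -162.6]
contact_force: [-4.3, -1.5, 4.9]
width: 0.041
gripper_force: 63.8
```

Contact is felt at about 27 mm, as seen in the images. I release and withdraw.

Emit:
step_arm(rows=[[[0,0,0],[0,0,0],0.5],[[0,0,0],[0,0,0],0.55],[[0,0,0],[0,0,0],0.63],[[0,0,0],[0,0,0],0.63],[[0,0,0],[0,0,-0.04],0.63],[[0,0,0],[0,0,-0.1],0.63],[[0,0,0],[0,0,-0.2],0.63],[[0,0,0],[0,0,-0.3],0.63],[[0,0,0],[0,0,-0.45],0.63],[[0,0,0],[0,0,-0.6],0.63]])

```text
clock: 37.42
tcp_pos: [0.5558, 0.0657, 0.1592]
ee_rot: [-179.8, 35.1, -162.6]
contact_force: [1.4, 1.1, 0.8]
width: 0.0538
gripper_force: 0.0
```

Emit:
step_arm(rows=[[[0,0,0],[0.1,0,-0.1],0.63],[[0,0,0],[0.2,0,-0.2],0.63],[[0,0,0],[0.3,0,-0.25],0.63],[[0,0,0],[0.35,0,-0.3],0.63],[[0,0,0],[0.35,0,-0.3],0.63],[[0,0,0],[0.35,0,-0.3],0.63],[[0,0,0],[0.35,0,-0.3],0.63],[[0,0,0],[0.35,0,-0.3],0.63],[[0,0,0],[0.35,0,-0.3],0.63],[[0,0,0],[0.35,0,-0.3],0.63]])

```text
clock: 38.25
tcp_pos: [0.4486, 0.032, 0.1695]
ee_rot: [-179.8, 35.1, -162.5]
contact_force: [0.4, 0.1, -0.7]
width: 0.054
gripper_force: 0.0
```

Run:
```python
from h import *
st(); s=get_image("side"); t=get_image("top"); c=cam("top")
a=cv2.resize(t[110:240,100:290],(400,274)); b=cv2.resize(s[70:220,140:340],(400,300))
cv2.imwrite("pics/g.png",np.hstack([np.pad(a,((0,26),(0,0),(0,0))),b])[...,::-1])
for n,o,zz,pts in(("dark",BLUE,.082,[(-.008,.041)]),("pale",BLUE,.082,[(-.008,-.037)]),("stone",RED,.057,[(-.008,0)])):
    P=[loc(o,x+dx,y+dy,zz) for x,y in pts for dx,dy in((-.075,-.02),(-.075,.02),(.075,.02),(.075,-.02))]
    q=proj(P,c); print(n,np.round((q-[100,110])*[400/190,274/130]).tolist())
```

```text
t 38.25 G [0.4383 0.0288 0.1848] psi 17.4 th 35.1 q [-4.0, -11.0, -47.0, 21.0, 12.0, -18.0] F [0.4, 0.1, -0.7] w 0.054
dark [[129.0, 207.0], [100.0, 215.0], [74.0, 109.0], [102.0, 101.0]]
pale [[186.0, 191.0], [157.0, 199.0], [129.0, 94.0], [158.0, 86.0]]
stone [[295.0, 162.0], [267.0, 170.0], [238.0, 68.0], [266.0, 61.0]]
```

View pics/g.png

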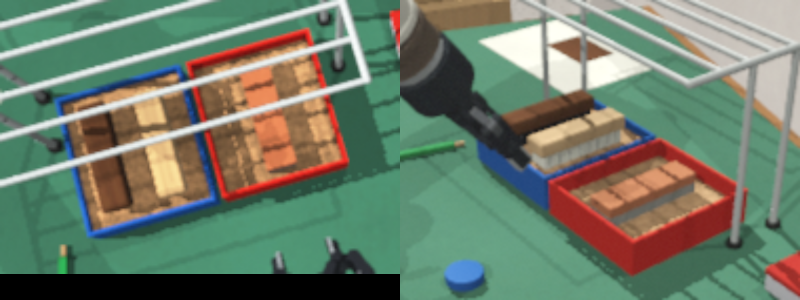

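The top view shows both brushes side by side in the blue tray (dark (103,160), pale (157,145)) and the stone centred in the red tray (267,115). All are within a few pixels of the intended poses, the side view shows them flat, and the hand is clear.

```bash
python3 -c "
from plant import *
print(job_done())"
```

```text
the job is handed in; nothing more can be done
None
```

The job is handed in at about 38 s: the last pictures show both brushes flat and side by side in the blue tray and the stone flat in the red tray, with the arm clear; no verdict came back from the judge.

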